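# Swing the magnifier aside, load the test block, swing it back

### The arm

A 6-joint arm with a two-finger parallel gripper is mounted at the origin on the work surface. World frame = base frame: x ahead of the robot, y to its left, z up, the work surface at z = 0. Lengths are in m, angles in rad, forces in N, time in s.
With the tool pointing down it reaches from about 0.3 to 0.85 m from the base axis. Payload 5.4 kg.
Tool frame: the origin (TCP) lies between the finger pads; the fingertips stand r.finger_overhang ahead of it and the grasp point (between the pads) lies 11 mm behind it (r.finger_overhang is the distance from the TCP to the fingertips, in m); z points along the fingers, y is the direction in which the jaws open and shut (so a half turn about z gives the same grasp; the last joint's range is limited). The gripper opens to 85 mm and grips with 20 to 120 N. Pads are 22 mm wide; open, the fingers measure 114 mm over their backs; the gripper's body (76 mm by 85 mm) begins 54 mm behind the grasp point. The pads swing forward as they close: fully open they stand 13 mm farther back than shut.
Start: joints at [1.064, 0.158, 1.597, -0, 1.386, -0.21], TCP at [0.168, 0.55, 0.239] pointing down, gripper open.
Joint ranges: [-2.91, 2.91], [-0.94, 2.29], [0.18, 2.7], [-1.29, 4.43], [0.17, 2.64], [-3, 3]. Speed limits (rad/s): [2.57, 2.57, 3.14, 3.14, 3.14, 3.14].

### API

Orientations are given as a 3x3 rotation matrix whose columns are the frame's x, y, z axes.
In Python, from bench import r gives the robot as it stands. The module is installed in compiled form; this text tells all that it offers.
- The arm moves only by the tool carry_out, never from a script. Its arguments are lists of equal length, an entry for each row: "offset": the shift along the world's x, y, z in m, a list of three; "rot": the turn, a rotation vector about the world's x, y, z in degrees, a list of three; "jaw": the opening, from 0 (shut) to 1 (fully open). In form: {"offset": [[tx, ty, tz], ...], "rot": [[rx, ry, rz], ...], "jaw": [jaw, ...]}. A call has 1 to 5 rows; each row is the pose to reach, as a shift and turn from the pose measured when the call began; what a row does not reach only later rows make up. A row lasts 1/10 s, in which the tool goes at most 50 mm and 8.59 degrees, less where a joint would pass 70% of its speed; a pose out of reach is approached as far as the arm can. A call with a gripper value outside its range is refused whole. The fingers move at their own pace and stop on an object; "grip_force" is the grip in N (left out, the last holds). Time passes only in rows, so rows that repeat a pose let the fingers close. It gives the time, the measured TCP pose, the force and the opening at its end, in the units of the state.
- r.sense(): the state, without advancing time (a new reading comes with each control period).
- r.read_camera(name): name is "side" or "top" or "wrist"; returns a dict with "pixels" (384x512x3 uint8, red, green, blue), "range_z" (384x512 float32, m along the optical axis (not along the pixel's ray), 0 where there is no reading), "fx", "fy", "cx", "cy" (pixels), "R" (3x3) and "t" (3): a world point X has camera coordinates R X + t; the wrist camera has in their place "tool_from_camera" (4x4, takes a point from camera to tool coordinates, whose origin is the TCP and whose axes are the flange's). Camera axes: x right, y down, z forward; pixel columns grow to the right and rows downward; lengths in m; the calibration is good to about 2 mm. A picture is of the moment at which its call begins: read the wrist's pose just before it.
- r.job_done(): hands the job in, once; it reports no verdict.
Trained networks look in a picture, given as the dict that the camera call returned (one of the last four; its "shot" number tells which), for a name from the list of things; names that differ only in an ending like _2 or _b are one class to them, and where a whole thing is asked for, a point or a joint stands for the part that bears it (a point fixed in the world has none). Each returns a list of dicts, best first, with "conf" (0 to 1); they miss things now and then, are a little off and sometimes report something else, mostly with a low value. They report only what shows in the picture. A call takes as long as a camera call. They do not tell look-alikes from the thing itself.
- r.trace(query, picture): "pixels" (384x512 bool, what is visible of it) and "extent" ([left, top, width, height] in pixels, round what is visible of it).
The state is a dict: "time_s": time; "qpos": joint angles; "qvel": joint speeds; "tau": joint torques, N m; "ee_pos": TCP position; "ee_rot": TCP orientation; "force": force on the tool from outside, world axes, zero at the start; "ft_torque": the same for the moment, N m; "finger_gap": finger opening in m.
Only numpy, scipy, OpenCV 4.12 (cv2) and the standard library are available. Lean on these libraries where they do the work, as an engineer would, in place of code of your own. Each camera call takes 0.05 s, during which the arm holds its last target. There are 200 camera calls.

### The job

Swing the magnifier boom aside until the head touches the post of the heavy rest, pressing lightly for a moment and not shifting the rest. With the boom still aside, take the two metal cells out of the slanted rack and stand one in each pocket of the test block, fully home. Then swing the boom back until the head is centred over the block, let go, and leave the bystanders (two meters, screwdriver, jar) where they are.

Things in the scene. Friction and masses are not known exactly. Their poses are not given: they have to be found in the camera images.
- stand: Fixed stand of the boom: steel column 30 mm across, 240 mm tall, on a base 120 x 140 x 20 mm, beyond the block. Origin: on the column's axis (which is the boom's hinge axis) at table height; z up.
- boom: Magnifier boom turning about the column's axis; stays where left. Origin on that axis at table height; points along its own -x, z up. Bar 22 x 22 mm, heights 144 to 166 mm; at its end a round white head 90 mm across, heights 117 to 166 mm, centred 280 mm from the axis. Swings 1.15 rad either side of the stand's -x.
- lens (a point): Centre of the round magnifier head's underside, 120 mm above the table.
- handle_top (a point): Top centre of the upright round handle at the outer end of the boom: 16 mm across, 227 mm above the table, 337 mm from the hinge axis; it rises 61 mm clear above the head.
- rest: Heavy loose grey base 110 x 110 x 55 mm (5 kg), on either side of the block; origin under its centre, z up. Its upright rubber post, 24 mm across, top at 151 mm, stops the head. The post is clamped somewhere in a slot along the base's y, up to 13 mm either way from centre: its place is not reported; feel or see it. The rest tips or slides if pushed with over about 15 N.
- block: Fixed aluminium test block 130 (x) x 60 (y) x 30 (z) mm, below the head's path. Origin under its centre, z up.
- pocket_a (a point): Centre of the mouth of one round pocket, at the block's top face (30 mm high): 23 mm across, 18 mm deep, 30 mm from the block's centre along its +x.
- pocket_b (a point): The same for the other pocket, 30 mm along the block's -x.
- rack: Fixed black rack on the other side of the block from the rest, with two bores 60 mm apart along its y. Its face leans 30 degrees towards the rack's -x (roughly to the robot): the bores' axes point up along (-0.5, 0, 0.866) in the rack's frame. Origin under its base plate's centre (plate 90 x 140 x 6 mm), z up; highest edge 62 mm.
- bore_a (a point): Centre of the mouth of the bore at the rack's +y side, on the slanted face: 21 mm across, 22 mm deep.
- bore_b (a point): The same for the bore at the rack's -y side.
- cell_a: Plain steel cylinder 20 mm across, 50 mm long, about 50 g, standing in bore_a with 28 mm sticking out. Origin: centre of its lower end; z along its axis to the free end. Either cell may go into either pocket.
- cell_b: The same, in bore_b.
- multimeter: Bystander: green meter lying flat, 170 x 85 x 38 mm, origin under its centre.
- powermeter: Bystander: orange and grey handheld meter lying flat, 140 x 70 x 30 mm, origin under its centre.
- screwdriver: Bystander: screwdriver lying on the table on the robot's right, origin about its middle.
- jar: Bystander: small glass jar 50 mm across, 70 mm tall, origin under its centre.
Not all that is in view belongs to the job. Leave any pink or red look-alike of the rack alone.

How it is judged:
By the outcome, as a careful person would: the job done as asked, in the order asked, and still so for the second after the job is handed in, with the robot touching nothing.
It also fails if it takes over 69 s, if anything falls off the work surface, if the arm or the gripper's body presses on something with over 40 N, if the wrist force passes 120 N, or if a joint passes its speed limit or range.

## Working session

There is one attempt and no reset: what is moved stays moved. The work goes in short steps, Python scripts to look and compute and a tool call to move; the robot and the scene stay as the last step left them, time stands still between calls to the robot, and variables do not carry over. Pictures are saved under pics/ and viewed, about 8 in all and at most 12, crops included, and the job is handed in when it is done.

Besides the shell and the picture viewer there is one more tool, called after ">>>" as name(argument=value, ...) on one line, values as JSON. carry_out: Moves the arm, as the interface text tells. Its arguments: {"type":"object","properties":{"offset":{"type":"array"},"rot":{"type":"array"},"jaw":{"type":"array"},"grip_force":{"type":"number"}},"required":["offset","rot","jaw"]}

```bash
mkdir -p pics; ls
cat > h.py <<'E'
import numpy as np, cv2
from bench import r
def cam(n):
    s=r.sense(); p=r.read_camera(n)
    if n=="wrist":
        T=np.array(p["tool_from_camera"]); Rw=np.array(s["ee_rot"]); 
        p["Rw"]=Rw@T[:3,:3]; p["tw"]=Rw@T[:3,3]+np.array(s["ee_pos"])
    else:
        R=np.array(p["R"]); p["Rw"]=R.T; p["tw"]=-R.T@np.array(p["t"])
    return p
def cloud(p):
    z=p["range_z"]; v,u=np.mgrid[:384,:512]
    c=np.stack([(u-p["cx"])/p["fx"]*z,(v-p["cy"])/p["fy"]*z,z],-1)
    return c@p["Rw"].T+p["tw"]
def save(p,f,crop=None,k=1):
    im=p["pixels"][:,:,::-1]
    if crop: x,y,w,h=crop; im=im[y:y+h,x:x+w]
    cv2.imwrite("pics/"+f,cv2.resize(im,None,fx=k,fy=k,interpolation=cv2.INTER_CUBIC))
E
cat > a.py <<'E'
from h import *
s=r.sense(); print({k:np.round(v,3).tolist() for k,v in s.items()}, r.finger_overhang)
names=["boom","rest","block","rack","cell_a","handle_top","stand","multimeter","powermeter","screwdriver","jar"]
ims=[]
for n in ["top","side"]:
    p=cam(n); W=cloud(p); ims.append(p["pixels"][:,:,::-1]); np.savez(n+".npz",W=W,im=p["pixels"],z=p["range_z"])
    print(n,np.round(p["tw"],3),p["fx"])
    for q in names:
        for d in r.trace(q,p)[:3]:
            m=d["pixels"]&(p["range_z"]>0); w=W[m]
            if len(w): print(q,round(d["conf"],2),np.array(d["extent"]).tolist(),"med",np.round(np.median(w,0),3),"lo",np.round(np.percentile(w,2,0),3),"hi",np.round(np.percentile(w,98,0),3))
cv2.imwrite("pics/a.png",cv2.resize(np.vstack(ims),None,fx=.78,fy=.78,interpolation=cv2.INTER_AREA))
cv2.imwrite("pics/top.png",cv2.resize(ims[0],None,fx=1.5,fy=1.5));cv2.imwrite("pics/side.png",cv2.resize(ims[1],None,fx=1.5,fy=1.5))
E
python3 a.py
```

```text
pics
{'time_s': 0.0, 'qpos': [1.064, 0.159, 1.598, -0.0, 1.386, -0.21], 'qvel': [0.001, 0.0, -0.002, 0.001, 0.001, 0.0], 'tau': [0.0, -39.6, -33.143, -0.0, 0.008, 0.0], 'ee_pos': [0.168, 0.549, 0.238], 'ee_rot': [[-0.956, 0.292, -0.001], [0.292, 0.956, -0.002], [0.0, -0.002, -1.0]], 'force': [0.315, 0.699, 0.632], 'ft_torque': [-0.033, 0.026, -0.058], 'finger_gap': 0.086} 0.008
top [0.382 0.012 1.888] 488.52268069634744
boom 0.73 [239.3, 102.9, 42.4, 100.6] med [0.542 0.032 0.166] lo [ 0.447 -0.041  0.004] hi [0.78  0.094 0.187]
block 0.98 [266.0, 170.9, 17.2, 38.2] med [ 0.492 -0.022  0.03 ] lo [ 0.427 -0.052 -0.001] hi [0.556 0.006 0.04 ]
rack 0.78 [167.9, 262.5, 41.9, 35.0] med [0.157 0.298 0.041] lo [ 0.1    0.233 -0.   ] hi [0.208 0.363 0.065]
rack 0.77 [192.0, 198.4, 39.2, 26.8] med [0.422 0.219 0.043] lo [0.381 0.157 0.001] hi [0.466 0.281 0.066]
rack 0.65 [193.7, 145.5, 38.7, 27.8] med [0.623 0.211 0.043] lo [ 0.575  0.146 -0.001] hi [0.672 0.276 0.065]
handle_top 0.86 [241.3, 105.7, 38.3, 92.4] med [0.541 0.031 0.166] lo [ 0.457 -0.042  0.155] hi [0.781 0.09  0.187]
stand 0.
[... 1395 characters left out ...]
_top 0.72 [150.5, 156.7, 110.8, 74.1] med [0.533 0.04  0.165] lo [ 0.443 -0.023  0.127] hi [0.784 0.099 0.213]
stand 0.78 [134.5, 143.8, 125.8, 86.3] med [0.745 0.015 0.153] lo [ 0.445 -0.087  0.003] hi [0.857 0.098 0.233]
multimeter 0.74 [161.8, 360.3, 75.5, 21.1] med [0.466 0.451 0.039] lo [0.375 0.42  0.001] hi [0.54  0.491 0.045]
powermeter 0.87 [305.9, 124.8, 43.5, 26.8] med [ 0.357 -0.459  0.029] lo [ 0.291 -0.516  0.001] hi [ 0.425 -0.43   0.036]
screwdriver 0.66 [272.0, 169.8, 29.4, 12.0] med [ 0.453 -0.232  0.021] lo [ 0.405 -0.249  0.009] hi [ 0.499 -0.22   0.029]
screwdriver 0.39 [250.4, 214.7, 25.9, 24.6] med [ 0.449 -0.004  0.028] lo [ 0.425 -0.048  0.001] hi [0.488 0.014 0.035]
```

View pics/a.png

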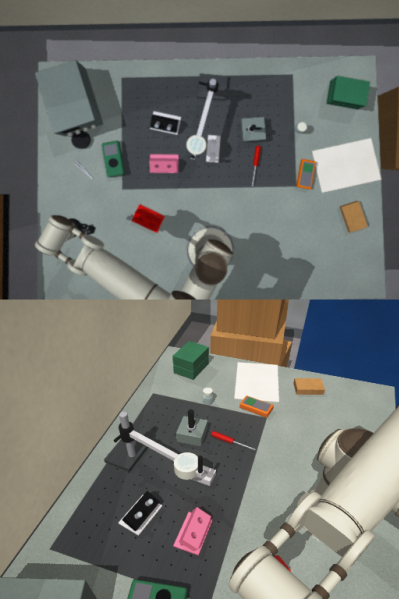

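The picture shows three rack-like objects: the black one with metal cells at top pixel (212,159), a pink one at (211,211), and a red one at (189,280). The description fits the black one. The rest with its post is at (325,165), and the boom head is at (252,186). Next I'll check this in a crop and measure.

```bash
cat > b.py <<'E'
from h import *
def load(n):
    d=np.load(n+".npz"); return d["W"],d["im"].astype(int),d["z"]
for n in ["top","side"]:
    W,im,z=load(n); X,Y,Z=W[...,0],W[...,1],W[...,2]; ok=z>0
    def pr(t,m):
        w=W[m&ok]; print(n,t,len(w), *( [np.round(f,4) for f in (w.mean(0),w.min(0),w.max(0))] if len(w) else []))
    pr("column top",(Z>.2)&(abs(X-.79)<.1)&(abs(Y)<.1))
    pr("handle",(Z>.18)&(abs(X-.45)<.06)&(abs(Y-.09)<.08))
    pr("head top",(abs(Z-.166)<.012)&(X<.56)&(X>.38)&(abs(Y-.08)<.09))
    pr("bar",(abs(Z-.166)<.008)&(X>.56)&(X<.74)&(abs(Y)<.15))
    pr("post",(Z>.085)&(abs(X-.58)<.1)&(abs(Y+.2)<.1))
    m=(abs(Z-.055)<.006)&(abs(X-.58)<.1)&(abs(Y+.2)<.1)&ok; pr("rest top",m)
    if m.any(): print(cv2.minAreaRect(W[m][:,:2].astype(np.float32)))
    m=(abs(Z-.030)<.006)&(abs(X-.49)<.1)&(abs(Y+.02)<.06)&ok; pr("block top",m)
    if m.any(): print(cv2.minAreaRect(W[m][:,:2].astype(np.float32)))
    m=(Z>.012)&(Z<.1)&(abs(X-.62)<.08)&(abs(Y-.21)<.1)&ok; pr("rack",m)
    if m.any(): print(cv2.minAreaRect(W[m][:,:2].astype(np.float32)))
a=load("top")[1].astype(np.uint8)[110:220,170:350,::-1]; b=load("side")[1].astype(np.uint8)[120:320,130:310,::-1]
a=cv2.resize(a,None,fx=3,fy=3,interpolation=2); b=cv2.resize(b,None,fx=1.65,fy=1.65,interpolation=2)
c=np.zeros((340,840,3),np.uint8); c[:330,:540]=a; c[:330,542:839]=b; cv2.imwrite("pics/b.png",cv2.resize(c,None,fx=.95,fy=.95))
E
python3 b.py
```

```text
top column top 78 [ 0.767  -0.0221  0.2345] [ 0.7542 -0.0366  0.2028] [ 0.784  -0.009   0.2481]
top handle 19 [0.4462 0.0715 0.2255] [0.4406 0.0646 0.1883] [0.4538 0.0785 0.2351]
top head top 536 [0.5037 0.0549 0.1656] [0.4391 0.0126 0.1549] [0.5596 0.098  0.1756]
top bar 306 [0.6489 0.0129 0.1662] [ 0.5623 -0.0235  0.1583] [0.7396 0.0471 0.1739]
top post 52 [ 0.5776 -0.2057  0.1401] [ 0.5681 -0.2177  0.0898] [ 0.5895 -0.1949  0.1568]
top rest top 611 [ 0.5801 -0.2203  0.055 ] [ 0.5246 -0.2754  0.0491] [ 0.6366 -0.1623  0.061 ]
((0.5802192091941833, -0.21960221230983734), (0.10919424891471863, 0.11049090325832367), 2.5862925052642822)
top block top 375 [ 0.4896 -0.023   0.0302] [ 0.4228 -0.0568  0.024 ] [0.5569 0.0104 0.0359]
((0.489646315574646, -0.02240592986345291), (0.059779271483421326, 0.13005603849887848), 84.2455825805664)
top rack 647 [0.6147 0.2139 0.0482] [0.5481 0.1418 0.0121] [0.6799 0.3083 0.081 ]
((0.6234291791915894, 0.22522017359733582), (0.12559185922145844, 0.17070449888706207), 9.239276885986328)
side column top 167 [ 0.7672 -0.0182  0.2266] [ 0.7554 -0.0388  0.20
[... 274 characters left out ...]
52  0.1721]
side post 150 [ 0.5787 -0.2022  0.1249] [ 0.5684 -0.2168  0.0853] [ 0.5916 -0.1945  0.1562]
side rest top 673 [ 0.5783 -0.2126  0.0549] [ 0.5239 -0.2774  0.0491] [ 0.6393 -0.1604  0.0606]
((0.5816413164138794, -0.21884506940841675), (0.1109713688492775, 0.11605676263570786), 3.5458407402038574)
side block top 252 [ 0.4493 -0.018   0.0299] [ 0.4242 -0.0526  0.0242] [0.4876 0.0133 0.0354]
((0.45575904846191406, -0.02007339522242546), (0.06365654617547989, 0.058332670480012894), 84.11018371582031)
side rack 1124 [0.6131 0.2213 0.0487] [0.5728 0.1458 0.0121] [0.6651 0.2832 0.0784]
((0.6252937912940979, 0.21166585385799408), (0.13310977816581726, 0.08200712502002716), 77.410888671875)
```

View pics/b.png

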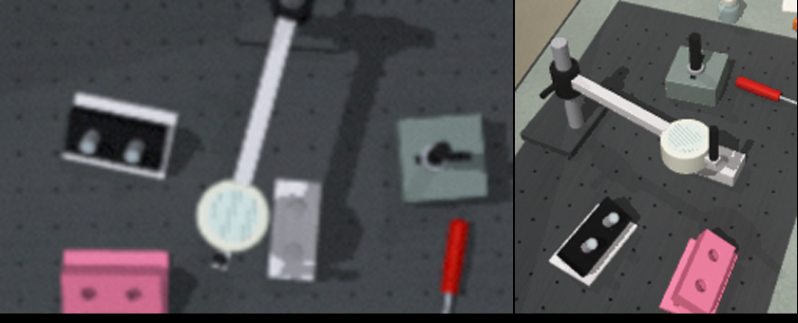

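The crop confirms it: the black slanted rack with two steel cells stands alone, and the pink solid is the decoy. The boom is at +0.28 rad and the post is near (0.578, -0.205). I'll go to the handle first.

>>> carry_out(offset=[[0.025,-0.043,0.01],[0.05,-0.086,0.022],[0.075,-0.129,0.022],[0.1,-0.172,0.022],[0.125,-0.215,0.022]], rot=[[0,0,0],[0,0,0],[0,0,0],[0,0,0],[0,0,0]], jaw=[0.6,0.6,0.6,0.6,0.6], grip_force=20)

```text
time_s: 1.7
ee_pos: [0.2932, 0.3342, 0.2616]
ee_rot: [[-0.956, 0.292, 0.001], [0.292, 0.956, 0.001], [-0.001, 0.001, -1.0]]
force: [0.7, 0.2, 0.3]
finger_gap: 0.0512
```

>>> carry_out(offset=[[0.025,-0.042,0],[0.05,-0.084,0],[0.075,-0.126,0],[0.1,-0.168,0],[0.123,-0.21,0]], rot=[[0,0,0],[0,0,0],[0,0,0],[0,0,0],[0,0,0]], jaw=[0.6,0.6,0.6,0.6,0.6])

```text
time_s: 2.2
ee_pos: [0.4171, 0.1222, 0.262]
ee_rot: [[-0.956, 0.292, 0.002], [0.292, 0.956, 0.001], [-0.002, 0.001, -1.0]]
force: [0.8, 0.5, 0.2]
finger_gap: 0.0513
```

>>> carry_out(offset=[[0.015,-0.026,0],[0.03,-0.052,0],[0.03,-0.052,-0.02],[0.03,-0.052,-0.045],[0.03,-0.052,-0.065]], rot=[[0,0,0],[0,0,0],[0,0,0],[0,0,0],[0,0,0]], jaw=[0.6,0.6,0.6,0.6,0.6])

```text
time_s: 2.7
ee_pos: [0.4469, 0.0699, 0.1959]
ee_rot: [[-0.956, 0.293, 0.002], [0.293, 0.956, 0.001], [-0.002, 0.001, -1.0]]
force: [-0.3, 0.2, 0.1]
finger_gap: 0.0512
```

Run:
```python
from h import *
s=r.sense(); print(s["ee_pos"],s["force"],s["time_s"])
p=cam("wrist"); W=cloud(p); print(p["tw"],p["fx"],p["range_z"][p["range_z"]>0].min()); save(p,"c.png",k=1)
m=(W[...,2]>.19)&(W[...,2]<.235)&(abs(W[...,0]-.446)<.03)&(abs(W[...,1]-.072)<.03)
print(m.sum(), W[m].mean(0) if m.any() else 0)
```

```text
[0.44687292 0.06989743 0.19586123] [-0.29911175  0.19252258  0.11182775] 2.7
[0.36461598 0.09384341 0.33012603] 301.47729715515385 0.06966175
5308 [0.44203564 0.0707989  0.21640748]
```

View pics/c.png

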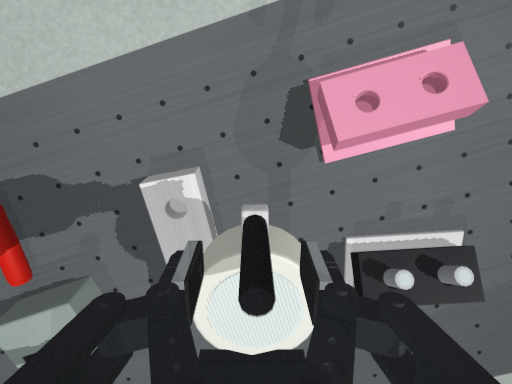

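The handle at (257,270) stands between the open fingers at (180,290) and (322,290). The rack with both cells is at (430,278). I'll close on the handle.

>>> carry_out(offset=[[0,0,0],[0,0,0],[0,0,0],[0,0,0]], rot=[[0,0,0],[0,0,0],[0,0,0],[0,0,0]], jaw=[0,0,0,0], grip_force=20)

```text
time_s: 3.15
ee_pos: [0.4451, 0.0703, 0.1934]
ee_rot: [[-0.956, 0.292, -0.003], [0.292, 0.956, 0.001], [0.003, 0.0, -1.0]]
force: [-1.0, 0.1, 0.8]
finger_gap: 0.0153
```

>>> carry_out(offset=[[-0.0063,-0.0261,0],[-0.0105,-0.0526,0],[-0.0126,-0.0794,0],[-0.0125,-0.1062,0],[-0.0103,-0.133,0]], rot=[[0,0,4.6],[0,0,9.2],[0,0,13.75],[0,0,18.3],[0,0,22.9]], jaw=[0,0,0,0,0])

```text
time_s: 3.65
ee_pos: [0.4343, -0.0634, 0.1934]
ee_rot: [[-0.994, -0.106, -0.004], [-0.106, 0.994, 0.001], [0.004, 0.001, -1.0]]
force: [2.5, 2.4, -6.1]
finger_gap: 0.0154
```

>>> carry_out(offset=[[0.0034,-0.0213,0],[0.0081,-0.0423,0],[0.0142,-0.0629,0],[0.0215,-0.0832,0],[0.0301,-0.1029,0]], rot=[[0,0,3.7],[0,0,7.3],[0,0,11.0],[0,0,14.7],[0,0,18.3]], jaw=[0,0,0,0,0])

```text
time_s: 4.15
ee_pos: [0.4638, -0.1673, 0.1934]
ee_rot: [[-0.91, -0.415, -0.006], [-0.415, 0.91, -0.001], [0.005, 0.001, -1.0]]
force: [-1.3, -0.9, -2.2]
finger_gap: 0.0153
```

Run:
```python
from h import *
s=r.sense(); print(s["ee_pos"],s["force"],s["time_s"])
p=cam("wrist"); W=cloud(p); save(p,"d.png",k=1); np.savez("w1.npz",W=W,im=p["pixels"])
p=cam("top"); W=cloud(p); Z=W[...,2]
def pr(t,m):
    w=W[m]; print(t,len(w),w.mean(0),w.min(0),w.max(0))
pr("post",(Z>.085)&(abs(W[...,0]-.58)<.04)&(abs(W[...,1]+.21)<.03)&(Z<.16)); pr("bar",(abs(Z-.166)<.008)&(W[...,0]>.62)&(W[...,0]<.72)&(abs(W[...,1]+.07)<.08))
```

```text
[ 0.46380183 -0.16734966  0.19343636] [-1.26113754 -0.90482668 -2.19083041] 4.15
post 53 [ 0.57767751 -0.2055027   0.13878417] [ 0.56754565 -0.21770468  0.08581315] [ 0.58898613 -0.19567301  0.15940004]
bar 182 [ 0.67089862 -0.06921596  0.16553595] [ 0.62005731 -0.10312364  0.15802806] [ 0.71909341 -0.03383374  0.17369509]
```

View pics/d.png

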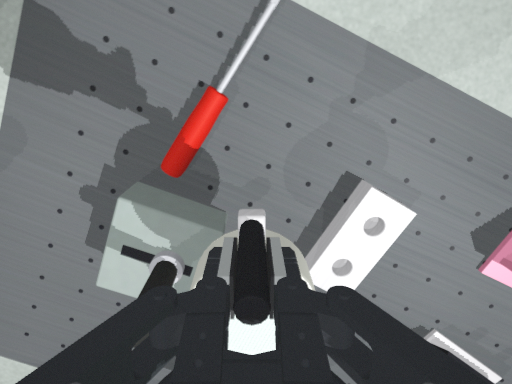

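The picture shows the handle gripped at (252,270), with the post at (168,270) a little ahead of the head's edge. The rest has not moved. I'll keep closing in slowly.

>>> carry_out(offset=[[0.0038,-0.0075,0],[0.0077,-0.015,0],[0.0094,-0.018,0],[0.0111,-0.0209,0],[0.0111,-0.0209,0]], rot=[[0,0,1.5],[0,0,2.9],[0,0,3.5],[0,0,4],[0,0,4]], jaw=[0,0,0,0,0])

```text
time_s: 4.75
ee_pos: [0.4753, -0.1898, 0.1935]
ee_rot: [[-0.88, -0.474, -0.005], [-0.474, 0.88, -0.003], [0.006, -0.001, -1.0]]
force: [-3.7, -3.7, -2.9]
finger_gap: 0.0154
```

>>> carry_out(offset=[[0.0006,-0.002,0],[0.0016,-0.0037,0],[0.0026,-0.0055,0],[0.0026,-0.0055,0]], rot=[[0,0,0.35],[0,0,0.7],[0,0,1],[0,0,1]], jaw=[0,0,0,0])

```text
time_s: 5.15
ee_pos: [0.4784, -0.1953, 0.1935]
ee_rot: [[-0.872, -0.49, -0.004], [-0.49, 0.872, -0.003], [0.005, -0.001, -1.0]]
force: [1.9, 0.3, -3.3]
finger_gap: 0.015
```

>>> carry_out(offset=[[0.0007,-0.0013,0],[0.0015,-0.0026,0],[0.0015,-0.0026,0]], rot=[[0,0,0.3],[0,0,0.5],[0,0,0.5]], jaw=[0,0,0])

```text
time_s: 5.45
ee_pos: [0.4801, -0.1981, 0.1934]
ee_rot: [[-0.867, -0.498, -0.003], [-0.497, 0.867, -0.003], [0.005, -0.001, -1.0]]
force: [-0.2, -0.4, -2.7]
finger_gap: 0.0156
```

>>> carry_out(offset=[[0.0008,-0.0013,0],[0.0008,-0.0013,0]], rot=[[0,0,0.3],[0,0,0.3]], jaw=[0,0])

```text
time_s: 5.65
ee_pos: [0.481, -0.1995, 0.1935]
ee_rot: [[-0.865, -0.502, -0.003], [-0.502, 0.865, -0.004], [0.005, -0.002, -1.0]]
force: [0.7, -0.5, -2.7]
finger_gap: 0.015
```

>>> carry_out(offset=[[0.0008,-0.0013,0],[0.0008,-0.0013,0]], rot=[[0,0,0.3],[0,0,0.3]], jaw=[0,0])

```text
time_s: 5.85
ee_pos: [0.4819, -0.201, 0.1934]
ee_rot: [[-0.862, -0.507, -0.003], [-0.507, 0.862, -0.004], [0.005, -0.002, -1.0]]
force: [1.2, 1.1, -2.7]
finger_gap: 0.0152
```

>>> carry_out(offset=[[0.0006,-0.0009,0],[0.0006,-0.0009,0]], rot=[[0,0,0.2],[0,0,0.2]], jaw=[0,0])

```text
time_s: 6.05
ee_pos: [0.4825, -0.2021, 0.1935]
ee_rot: [[-0.86, -0.51, -0.003], [-0.51, 0.86, -0.004], [0.005, -0.002, -1.0]]
force: [-0.5, 0.8, -2.3]
finger_gap: 0.0156
```

>>> carry_out(offset=[[0.0005,-0.0009,0],[0.0005,-0.0009,0]], rot=[[0,0,0.2],[0,0,0.2]], jaw=[0,0])

```text
time_s: 6.25
ee_pos: [0.4831, -0.2031, 0.1935]
ee_rot: [[-0.858, -0.513, -0.003], [-0.513, 0.858, -0.004], [0.004, -0.002, -1.0]]
force: [-0.3, 0.1, -3.0]
finger_gap: 0.0151
```

Run:
```python
from h import *
s=r.sense(); print(s["ee_pos"],s["force"],s["time_s"])
H=np.array([.768,-.0215])
p=cam("side"); W=cloud(p); Z=W[...,2];X,Y=W[...,0],W[...,1]
save(p,"e.png",crop=(220,120,90,90),k=6)
def pr(t,m):
    w=W[m]; print(t,len(w),w.mean(0).round(4),w.min(0).round(4),w.max(0).round(4))
pr("post",(Z>.085)&(abs(X-.58)<.03)&(abs(Y+.205)<.03)&(Z<.16))
pr("rest",(abs(Z-.055)<.006)&(abs(X-.58)<.1)&(abs(Y+.2)<.1))
```

```text
[ 0.48314459 -0.20307015  0.19348802] [-0.34010145  0.14389285 -2.96315633] 6.25
post 28 [ 0.5841 -0.2067  0.1503] [ 0.5746 -0.2211  0.1371] [ 0.5914 -0.1952  0.1569]
rest 310 [ 0.5866 -0.1851  0.0546] [ 0.5245 -0.2728  0.0491] [ 0.638  -0.161   0.0607]
```

View pics/e.png

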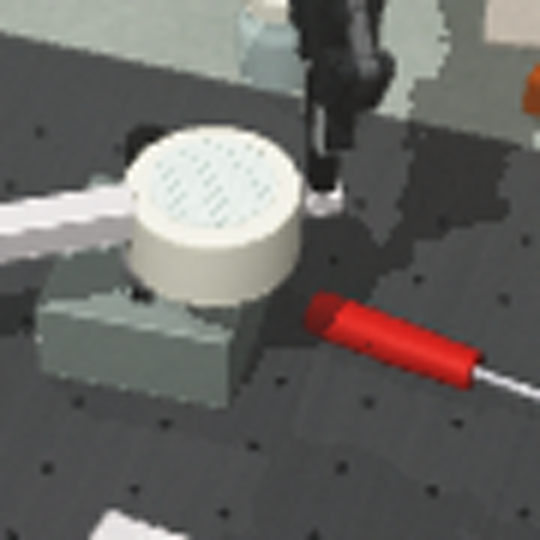

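The head at (215,190) now hides the post at (145,140), and the rest is unmoved. I'll keep feeling forward in 1 mm steps.

>>> carry_out(offset=[[0.0006,-0.0009,0],[0.0006,-0.0009,0]], rot=[[0,0,0.2],[0,0,0.2]], jaw=[0,0])

```text
time_s: 6.5
ee_pos: [0.4838, -0.2041, 0.1935]
ee_rot: [[-0.857, -0.516, -0.003], [-0.516, 0.857, -0.004], [0.005, -0.002, -1.0]]
force: [0.2, 0.3, -3.1]
finger_gap: 0.0155
```

>>> carry_out(offset=[[0.0006,-0.0009,0],[0.0006,-0.0009,0]], rot=[[0,0,0.2],[0,0,0.2]], jaw=[0,0])

```text
time_s: 6.7
ee_pos: [0.4844, -0.2051, 0.1934]
ee_rot: [[-0.855, -0.519, -0.003], [-0.519, 0.855, -0.004], [0.005, -0.002, -1.0]]
force: [-0.2, 0.2, -3.1]
finger_gap: 0.015
```

>>> carry_out(offset=[[0.0006,-0.0009,0],[0.0006,-0.0009,0]], rot=[[0,0,0.2],[0,0,0.2]], jaw=[0,0])

```text
time_s: 6.9
ee_pos: [0.4851, -0.2062, 0.1935]
ee_rot: [[-0.853, -0.522, -0.003], [-0.522, 0.853, -0.004], [0.005, -0.002, -1.0]]
force: [-0.0, 0.7, -3.5]
finger_gap: 0.015
```

>>> carry_out(offset=[[0.0006,-0.0009,0],[0.0006,-0.0009,0]], rot=[[0,0,0.2],[0,0,0.2]], jaw=[0,0])

```text
time_s: 7.1
ee_pos: [0.4856, -0.2069, 0.1934]
ee_rot: [[-0.851, -0.525, -0.003], [-0.525, 0.851, -0.004], [0.005, -0.002, -1.0]]
force: [-1.8, 1.8, -1.7]
finger_gap: 0.0154
```

Run:
```python
from h import *
p=cam("top"); W=cloud(p); Z=W[...,2];X,Y=W[...,0],W[...,1]
m=(abs(Z-.165)<.012)&(X>.45)&(X<.62)&(Y<-.09)&(Y>-.25)
w=W[m]; print("head",w.mean(0),w.min(0),w.max(0))
print(cv2.minEnclosingCircle(w[:,:2][(w[:,0]<.56)].astype(np.float32)))
m=(abs(Z-.166)<.008)&(X>.62)&(X<.73)&(Y<-.0)&(Y>-.15); w=W[m]
print("bar line",cv2.fitLine(w[:,:2].astype(np.float32),2,0,.001,.001).ravel(),)
m=(Z>.085)&(abs(X-.585)<.03)&(abs(Y+.215)<.02)&(Z<.145);w=W[m];print("post",w.mean(0),len(w))
m=(abs(Z-.055)<.006)&(abs(X-.58)<.1)&(abs(Y+.2)<.1);w=W[m];print("rest",w.min(0),w.max(0))
m=(Z>.22)&(abs(X-.77)<.04)&(abs(Y+.02)<.04);w=W[m];print("col",w.mean(0),(w.min(0)+w.max(0))/2)
save(p,"f.png",crop=(250,120,100,90),k=6)
```

```text
head [ 0.55739504 -0.15050586  0.16535747] [ 0.49538274 -0.20924319  0.15320382] [ 0.6197165  -0.10579604  0.17585318]
((0.5304010510444641, -0.16244469583034515), 0.03662201017141342)
bar line [ 0.8299409   0.5578513   0.67562926 -0.08198617]
post [ 0.58943913 -0.2003547   0.12902784] 2
rest [ 0.58739195 -0.27209595  0.04909335] [ 0.63740007 -0.16245388  0.06099936]
col [ 0.7681902  -0.02207153  0.23829489] [ 0.76938488 -0.02276406  0.23560917]
```

View pics/f.png

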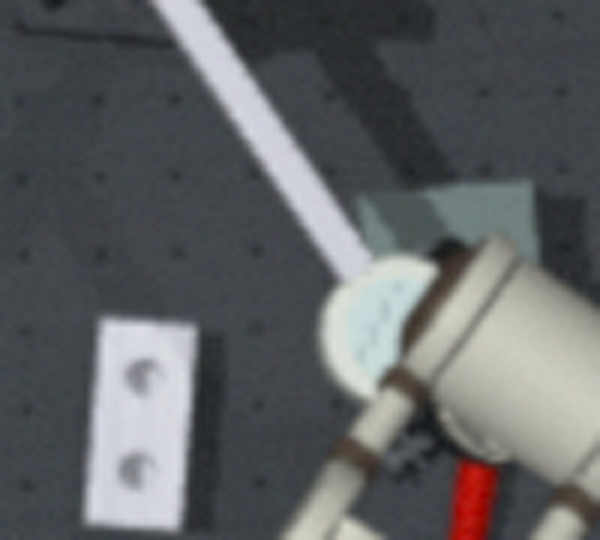

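The head at (385,325) is now against the post at about (450,250), and a tangential resistance of about 2.5 N has appeared. I'll take one more small step and hold.

>>> carry_out(offset=[[0.0005,-0.0008,0],[0.0005,-0.0008,0],[0.0005,-0.0008,0]], rot=[[0,0,0.1],[0,0,0.1],[0,0,0.1]], jaw=[0,0,0])

```text
time_s: 7.45
ee_pos: [0.4856, -0.207, 0.1935]
ee_rot: [[-0.85, -0.527, -0.004], [-0.527, 0.85, -0.003], [0.005, 0.0, -1.0]]
force: [-3.2, 4.5, 0.4]
finger_gap: 0.0152
```

>>> carry_out(offset=[[0.0005,-0.0008,0],[0.0005,-0.0008,0],[0.0005,-0.0008,0],[0.0005,-0.0008,0],[0.0005,-0.0008,0]], rot=[[0,0,0],[0,0,0],[0,0,0],[0,0,0],[0,0,0]], jaw=[0,0,0,0,0])

```text
time_s: 7.95
ee_pos: [0.4856, -0.207, 0.1935]
ee_rot: [[-0.85, -0.527, -0.006], [-0.527, 0.85, -0.001], [0.005, 0.002, -1.0]]
force: [-4.0, 5.5, 1.3]
finger_gap: 0.0156
```

Contact held at about 7 N at the handle, which is roughly 9 N at the post, for over 0.5 s. I'll release and rise.

>>> carry_out(offset=[[0,0,0],[0,0,0],[0,0,0],[0,0,0.03],[0,0,0.07]], rot=[[0,0,0],[0,0,0],[0,0,0],[0,0,0],[0,0,0]], jaw=[0.1,0.5,0.5,0.5,0.5])

```text
time_s: 8.45
ee_pos: [0.4847, -0.2066, 0.2625]
ee_rot: [[-0.85, -0.527, -0.009], [-0.527, 0.85, 0.001], [0.007, 0.006, -1.0]]
force: [0.3, 0.7, 0.2]
finger_gap: 0.0425
```

>>> carry_out(offset=[[0,0.035,0.02],[0.01,0.075,0.04],[0.02,0.115,0.05],[0.03,0.155,0.05],[0.04,0.195,0.05]], rot=[[0,0,-7],[0,0,-14],[0,0,-21],[0,0,-28],[0,0,-35]], jaw=[0.5,0.5,0.5,0.5,0.5])

```text
time_s: 8.95
ee_pos: [0.5257, -0.0104, 0.3139]
ee_rot: [[-0.998, 0.061, -0.003], [0.061, 0.998, 0.005], [0.003, 0.005, -1.0]]
force: [0.0, 0.3, 0.0]
finger_gap: 0.0427
```

>>> carry_out(offset=[[0.01,0.04,0],[0.02,0.08,0],[0.025,0.115,0],[0.025,0.115,0]], rot=[[0,0,-5],[0,0,-8.5],[0,0,-8.5],[0,0,-8.5]], jaw=[0.5,0.5,0.5,0.5])

```text
time_s: 9.35
ee_pos: [0.5513, 0.1082, 0.3144]
ee_rot: [[-0.979, 0.203, -0.001], [0.203, 0.979, 0.007], [0.002, 0.006, -1.0]]
force: [0.2, -0.9, 0.5]
finger_gap: 0.0428
```

```bash
cat > g.py <<'E'
from h import *
s=r.sense(); print(s["ee_pos"],s["time_s"])
p=cam("wrist"); W=cloud(p); save(p,"g.png",k=1.5); np.savez("w2.npz",W=W,im=p["pixels"],Rw=p["Rw"],tw=p["tw"],K=[p["fx"],p["fy"],p["cx"],p["cy"]])
X,Y,Z=W[...,0],W[...,1],W[...,2]
m=(abs(Z-.030)<.004)&(abs(X-.49)<.09)&(abs(Y+.02)<.05);w=W[m]; print("block",len(w),w[:,2].mean(),cv2.minAreaRect(w[:,:2].astype(np.float32)))
m=(Z>.05)&(Z<.1)&(abs(X-.61)<.07)&(abs(Y-.21)<.1);w=W[m]; print("rack hi",len(w),w.min(0),w.max(0))
m=(Z>.002)&(Z<.012)&(abs(X-.62)<.09)&(abs(Y-.21)<.11);w=W[m]; print("plate",len(w),cv2.minAreaRect(w[:,:2].astype(np.float32)))
for d in r.trace("cell_a",p)[:4]:
    m=d["pixels"]&(p["range_z"]>0); w=W[m]; print("cell",d["conf"],d["extent"],w.mean(0),w.min(0),w.max(0))
m=(Z>.22)&(abs(X-.77)<.04)&(abs(Y+.02)<.04);w=W[m];print("col",len(w),w.mean(0) if len(w) else 0)
E
python3 g.py
```

```text
[0.55126258 0.10823674 0.31440155] 9.35
block 3881 0.029603818255089138 ((0.491117388010025, -0.023296471685171127), (0.06092781201004982, 0.13007336854934692), 84.45556640625)
rack hi 2223 [0.58118239 0.14494773 0.05000237] [0.65481213 0.27556281 0.07628116]
plate 1950 ((0.619976818561554, 0.20990845561027527), (0.21925565600395203, 0.17988109588623047), 89.94815826416016)
cell 0.68 [302.9, 165.3, 20.5, 21.5] [0.59482979 0.1857247  0.06464467] [0.58118239 0.17421407 0.03897237] [0.61374775 0.20438207 0.07562613]
cell 0.53 [350.4, 164.2, 20.8, 23.4] [0.60743314 0.24336595 0.06587423] [0.59479427 0.23404358 0.03729063] [0.62613318 0.26558442 0.07628116]
col 0 0
```

View pics/g.png

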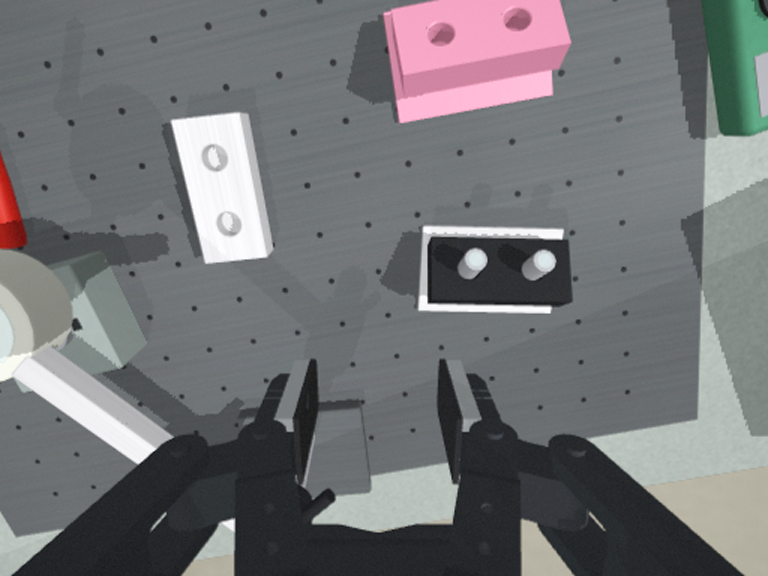

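The picture shows the block with two pockets at (214,157) and (229,223), and the black rack with its cells at (473,263) and (539,264). The head is still by the post. I'll measure the end discs of the cells and the pocket mouths.

```bash
cat > k.py <<'E'
from h import *
d=np.load("w2.npz"); W=d["W"]; im=d["im"].astype(int); X,Y,Z=W[...,0],W[...,1],W[...,2]
# slanted face: black points
near=(abs(X-.61)<.08)&(abs(Y-.21)<.09)
blk=near&(Z>.02)&(Z<.07)&(im.sum(-1)<110)
w=W[blk]; c=w.mean(0)
for _ in range(4):
    u,s,v=np.linalg.svd(w-w.mean(0),full_matrices=False); n=v[2]*np.sign(v[2][2]); e=(w-w.mean(0))@n; w=w[abs(e)<max(.0015,2*e.std())]
print("face n",n.round(3),"yaw x-axis deg",np.degrees(np.arctan2(-n[1],-n[0])),len(w),"rms",e.std(), "c",w.mean(0))
for yaw in (-12.,):
    ps=np.radians(yaw); a=np.array([-.5*np.cos(ps),-.5*np.sin(ps),.866]); ex=np.array([.866*np.cos(ps),.866*np.sin(ps),.5]); ey=np.cross(a,ex)
    h0=w.mean(0)@a
    hgt=W@a-h0
    for y0 in (.186,.243):
        m=near&(hgt>.022)&(hgt<.034)&(abs(Y-y0)<.025)&(im.sum(-1)>250); q=W[m]; 
        (cx,cy),rad=cv2.minEnclosingCircle(np.c_[q@ex,q@ey].astype(np.float32))
        mid=(q@ex).mean(),(q@ey).mean()
        top=mid[0]*ex+mid[1]*ey+(h0+np.median(hgt[m]))*a
        print(len(q),"h",np.median(hgt[m]).round(4),"circ",cx,cy,rad,"mean",mid,"top centre",top.round(4))
# pockets: holes where depth below top face, inside block
B=np.array([.491,-.0233]); th=np.radians(-5.6); bx=np.array([np.cos(th),np.sin(th)]); by=np.array([-bx[1],bx[0]])
g=(W[...,:2]-B)
uu,vv=g@bx,g@by
for s in (1,-1):
    m=(abs(uu-s*.03)<.018)&(abs(vv)<.018)&(Z<.027)&(Z>.005)
    ys,xs=np.nonzero(m); 
    K=d["K"]; pts=[]
    for ct in cv2.findContours(m.astype(np.uint8),cv2.RETR_EXTERNAL,cv2.CHAIN_APPROX_NONE)[0]:
        if len(ct)>15:
            (ex_,ey_),ax,an=cv2.fitEllipse(ct); ray=np.array([(ex_-K[2])/K[0],(ey_-K[3])/K[1],1])@d["Rw"].T; t=(.03-d["tw"][2])/ray[2]; print("pocket",s,(ex_,ey_),ax,(d["tw"]+t*ray).round(4))
E
python3 k.py
```

```text
face n [-0.293  0.056  0.954] yaw x-axis deg -10.763166802145491 315 rms 0.002222468098519669 c [0.60798703 0.2008325  0.0441047 ]
200 h 0.0308 circ 0.5005906224250793 0.3071278929710388 0.010051192715764046 mean (np.float64(0.5014473908510753), np.float64(0.3064668263747011)) top centre [0.5899 0.1879 0.0711]
207 h 0.0304 circ 0.5016217231750488 0.3670079708099365 0.010679863393306732 mean (np.float64(0.5025271255758962), np.float64(0.36584526025203157)) top centre [0.6034 0.2457 0.0713]
pocket 1 (152.4917755126953, 148.99935913085938) (13.876514434814453, 16.05105972290039) [ 0.5207 -0.0254  0.03  ]
pocket -1 (143.07687377929688, 105.01255798339844) (15.159130096435547, 17.172426223754883) [ 0.4613 -0.0194  0.03  ]
```

```bash
cat >> h.py <<'E'
from scipy.spatial.transform import Rotation as Ro
def frames(yaw=-12.8):
    ps=np.radians(yaw); a=np.array([-.5*np.cos(ps),-.5*np.sin(ps),.8660]); y=np.array([-np.sin(ps),np.cos(ps),0]); z=-a
    return a,np.c_[np.cross(y,z),y,z]
def vert(yaw):
    ps=np.radians(yaw); y=np.array([-np.sin(ps),np.cos(ps),0]); z=np.array([0,0,-1.]); return np.c_[np.cross(y,z),y,z]
def plan(pos,R):
    s=r.sense(); rv=Ro.from_matrix(R@np.array(s["ee_rot"]).T).as_rotvec(degrees=True)
    print("off",(np.array(pos)-s["ee_pos"]).round(4),"rot",rv.round(2))
E
python3 - <<'E'
from h import *
a,R=frames(); top=np.array([.5899,.1879,.0711])
print(top+.045*a,top-.017*a); plan(top+.045*a,R)
E
```

```text
[0.56795914 0.19288484 0.11007   ] [0.59818877 0.18601684 0.056378  ]
off [ 0.0168  0.088  -0.2042] rot [ -6.7  -29.37  -0.92]
```

>>> carry_out(offset=[[0.0035,0.022,-0.035],[0.007,0.045,-0.075],[0.01,0.065,-0.12],[0.014,0.088,-0.165],[0.017,0.088,-0.204]], rot=[[-1.7,-7.4,-0.2],[-3.4,-14.7,-0.5],[-5,-22,-0.7],[-6.7,-29.4,-0.9],[-6.7,-29.4,-0.9]], jaw=[0.45,0.45,0.45,0.45,0.45])

```text
time_s: 9.95
ee_pos: [0.5652, 0.194, 0.1077]
ee_rot: [[-0.845, 0.218, 0.489], [0.189, 0.976, -0.109], [-0.501, -0.0, -0.865]]
force: [1.0, -0.2, -0.9]
finger_gap: 0.0386
```

```bash
cat > m.py <<'E'
from h import *
s=r.sense(); print(s["ee_pos"],s["time_s"],s["finger_gap"]); Rt=np.array(s["ee_rot"])
p=cam("wrist"); W=cloud(p); save(p,"m.png",k=1.5); im=p["pixels"].astype(int); X,Y,Z=W[...,0],W[...,1],W[...,2]; np.savez("w3.npz",W=W,im=im)
near=(abs(X-.61)<.08)&(abs(Y-.21)<.09)
a,R=frames(); ex,ey=-R[:,0],R[:,1]
hh=W@a
for t in ([.5899,.1879,.0711],[.6034,.2457,.0713]):
    t=np.array(t); du=(W-t)@ex; dv=(W-t)@ey; dh=(W-t)@a
    m=(abs(du)<.016)&(abs(dv)<.016)&(abs(dh)<.006)
    q=np.c_[du[m],dv[m]]; 
    if len(q)<20: print("few",len(q)); continue
    print(len(q),"h med",np.median(dh[m]).round(4),"mean",q.mean(0).round(4),"ext",q.min(0).round(4),q.max(0).round(4),"col",im[m].mean(0).round())
    m=(abs(du)<.04)&(abs(dv)<.025)&(abs(dh+.028)<.005)&(im.sum(-1)<200); print("face h",np.median(dh[m]).round(4) if m.any() else None,m.sum())
plan(np.array([.5899,.1879,.0711])-.017*a,R)
E
python3 m.py
```

```text
[0.56518218 0.19402408 0.10765628] 9.95 0.03859586624854459
704 h med 0.0 mean [-0.0025  0.0004] ext [-0.0114 -0.0092] [0.0081 0.0102] col [218. 224. 228.]
face h -0.0283 2664
721 h med -0.0002 mean [-0.0025  0.0002] ext [-0.0115 -0.0092] [0.0084 0.0107] col [222. 227. 230.]
face h -0.0284 1056
off [ 0.0374 -0.0056 -0.0421] rot [ 0.21 -0.82 -0.07]
```

View pics/m.png

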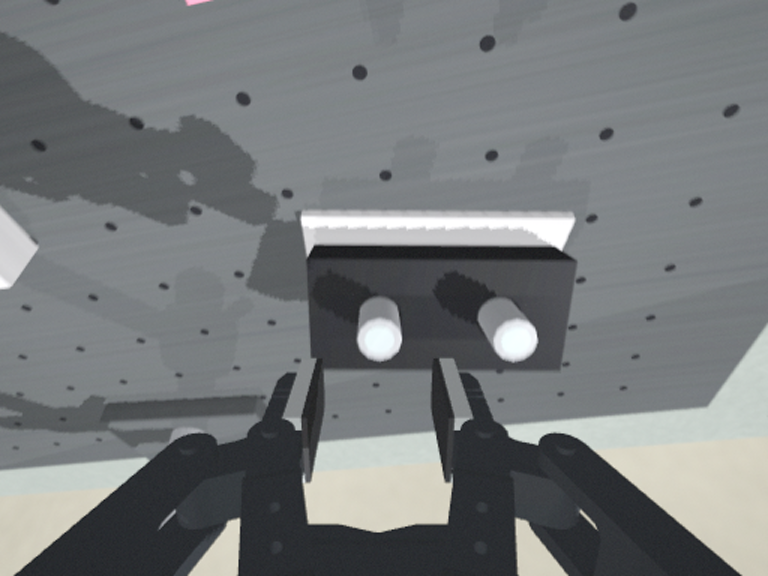

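The view is clear: cell b at (379,338) is between the jaws, cell a is at (515,340), and the face sits 28 mm below the discs as it should. I'll advance along the axis and close.

>>> carry_out(offset=[[0.0014,-0.0005,0.0016],[0.0112,-0.0027,-0.0157],[0.0209,-0.0049,-0.033],[0.0316,-0.0074,-0.0521],[0.0316,-0.0074,-0.0521]], rot=[[0.2,-0.8,0],[0.2,-0.8,0],[0.2,-0.8,0],[0.2,-0.8,0],[0.2,-0.8,0]], jaw=[0.45,0.45,0.45,0.45,0.45])

```text
time_s: 10.5
ee_pos: [0.5962, 0.1832, 0.0506]
ee_rot: [[-0.841, 0.223, 0.492], [0.193, 0.975, -0.111], [-0.505, 0.001, -0.863]]
force: [1.4, 0.4, 0.3]
finger_gap: 0.0382
```

>>> carry_out(offset=[[0,0,0],[0,0,0],[0,0,0],[0,0,0]], rot=[[0,0,0],[0,0,0],[0,0,0],[0,0,0]], jaw=[0.1,0.1,0.1,0.1], grip_force=40)

```text
time_s: 10.9
ee_pos: [0.5999, 0.1852, 0.0551]
ee_rot: [[-0.837, 0.222, 0.501], [0.195, 0.975, -0.106], [-0.512, 0.009, -0.859]]
force: [-0.6, 12.4, 0.8]
finger_gap: 0.0186
```

>>> carry_out(offset=[[0,0,0],[-0.0034,0.0008,0.0061],[-0.0073,0.0017,0.013],[-0.0122,0.0028,0.0217],[-0.0171,0.0039,0.0303]], rot=[[0,0,0],[0,0,0],[0,0,0],[0,0,0],[0,0,0]], jaw=[0.1,0.1,0.1,0.1,0.1])

```text
time_s: 11.4
ee_pos: [0.5841, 0.1884, 0.088]
ee_rot: [[-0.835, 0.223, 0.503], [0.196, 0.975, -0.107], [-0.514, 0.009, -0.857]]
force: [0.1, 0.4, -0.5]
finger_gap: 0.0187
```

Run:
```python
from h import *
plan([.5207,-.0254,.125],vert(-6)); print(r.sense()["ee_pos"])
```

```text
off [-0.0634 -0.2138  0.037 ] rot [ 4.57 30.65  6.86]
[0.58410318 0.1884302  0.0880109 ]
```

>>> carry_out(offset=[[-0.02,0.0044,0.035],[-0.03,-0.035,0.05],[-0.04,-0.08,0.05],[-0.05,-0.125,0.045],[-0.056,-0.165,0.04]], rot=[[0,0,0],[1.1,7.7,1.7],[2.3,15.3,3.4],[3.4,23,5.1],[4.6,30.6,6.9]], jaw=[0.1,0.1,0.1,0.1,0.1])

```text
time_s: 11.9
ee_pos: [0.5302, 0.0277, 0.1327]
ee_rot: [[-0.992, 0.113, 0.053], [0.113, 0.994, -0.006], [-0.054, -0.0, -0.999]]
force: [0.3, -0.3, -0.5]
finger_gap: 0.0191
```

>>> carry_out(offset=[[-0.004,-0.025,-0.002],[-0.0075,-0.049,-0.003],[-0.0075,-0.049,-0.003],[-0.0075,-0.049,-0.003]], rot=[[0,0,0],[0,0,0],[0,0,0],[0,0,0]], jaw=[0.1,0.1,0.1,0.1])

```text
time_s: 12.3
ee_pos: [0.5233, -0.022, 0.1311]
ee_rot: [[-0.992, 0.115, 0.056], [0.115, 0.993, -0.007], [-0.056, -0.0, -0.998]]
force: [1.0, 0.4, -0.3]
finger_gap: 0.0189
```

```bash
cat > n.py <<'E'
from h import *
import sys
s=r.sense(); T=np.array(s["ee_pos"]); R=np.array(s["ee_rot"]); print(T,s["time_s"],s["finger_gap"],np.array(s["force"]).round(1)); print(R.round(3).tolist())
p=cam("wrist"); W=cloud(p); save(p,sys.argv[1],k=1.5); im=p["pixels"].astype(int); np.savez("w4.npz",W=W,im=im,Rw=p["Rw"],tw=p["tw"],K=[p["fx"],p["fy"],p["cx"],p["cy"]])
L=(W-T)@R   # tool coords
m=(abs(L[...,0])<.02)&(abs(L[...,1])<.013)&(L[...,2]>-.03)&(L[...,2]<.05)&(p["range_z"]>0)
q=L[m]; print("cell pts",len(q))
for lo in (-.02,.009,.015,.02,.025,.03):
    b=q[(q[:,2]>lo)&(q[:,2]<lo+.005)]
    if len(b)>5: print(lo,len(b),"x",b[:,0].min().round(4),np.percentile(b[:,0],98).round(4),"y mid",((b[:,1].min()+b[:,1].max())/2).round(4),"w",np.ptp(b[:,1]).round(4))
print("tool z max",np.percentile(q[:,2],[90,98,100]))
X,Y,Z=W[...,0],W[...,1],W[...,2]
m=(abs(Z-.030)<.004)&(abs(X-.49)<.09)&(abs(Y+.02)<.05);w=W[m]; print("block",len(w),w[:,2].mean(),cv2.minAreaRect(w[:,:2].astype(np.float32)))
E
python3 n.py n.png
```

```text
[ 0.52325711 -0.0220407   0.13108575] 12.3 0.01890470425629047 [ 1.   0.4 -0.3]
[[-0.992, 0.115, 0.056], [0.115, 0.993, -0.007], [-0.056, -0.0, -0.998]]
cell pts 4149
-0.02 1467 x -0.0095 0.0121 y mid -0.0001 w 0.0257
0.009 148 x 0.0036 0.0113 y mid -0.0005 w 0.019
0.015 136 x 0.0023 0.0115 y mid -0.0004 w 0.0194
0.02 128 x 0.0016 0.0116 y mid -0.0 w 0.0194
0.025 121 x 0.0013 0.0116 y mid -0.0 w 0.0196
0.03 7 x 0.0071 0.011 y mid -0.0006 w 0.015
tool z max [0.01406135 0.02662176 0.03078848]
block 11189 0.029780379349857927 ((0.49136996269226074, -0.023709967732429504), (0.060274332761764526, 0.1304052472114563), 84.26228332519531)
```

View pics/n.png

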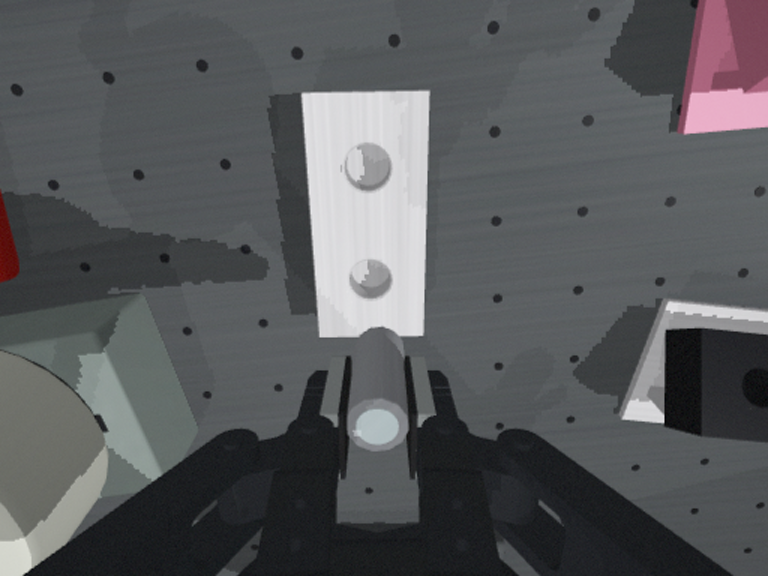

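The picture shows the cell held upright in the jaws at (378,390), with pocket a at (370,278) and pocket b at (368,166) free. Bore b is empty at (755,385).

Run:
```python
from h import *
plan([.5226,-.0258,.085],vert(-6))
d=np.load("w4.npz"); W=d["W"]; X,Y,Z=W[...,0],W[...,1],W[...,2]; K=d["K"]
for c in ([.521,-.026],[.461,-.0205]):
    m=(np.hypot(X-c[0],Y-c[1])<.018)&(Z<.0285)&(Z>.005)
    ct=max(cv2.findContours(m.astype(np.uint8),cv2.RETR_EXTERNAL,cv2.CHAIN_APPROX_NONE)[0],key=len)
    ray=np.c_[(ct[:,0,0]-K[2])/K[0],(ct[:,0,1]-K[3])/K[1],np.ones(len(ct))]@d["Rw"].T; P=d["tw"]+ray*((.03-d["tw"][2])/ray[:,2])[:,None]
    print(cv2.minEnclosingCircle(P[:,:2].astype(np.float32)),cv2.fitEllipse(P[:,:2].astype(np.float32)))
```

```text
off [-0.0005 -0.0045 -0.0458] rot [0.37 3.17 0.52]
((0.5207450985908508, -0.025858087465167046), 0.012125052511692047) ((0.5204693675041199, -0.026505568996071815), (0.02178717963397503, 0.022333335131406784), 30.700660705566406)
((0.4613008201122284, -0.02040371485054493), 0.012111370451748371) ((0.46114081144332886, -0.020607247948646545), (0.022220131009817123, 0.02235977165400982), 101.30306243896484)
```

>>> carry_out(offset=[[-0.001,-0.0048,-0.01],[-0.001,-0.0048,-0.03],[-0.001,-0.0048,-0.044],[-0.001,-0.0048,-0.046],[-0.001,-0.0048,-0.046]], rot=[[0.4,3.2,0.5],[0.4,3.2,0.5],[0.4,3.2,0.5],[0.4,3.2,0.5],[0.4,3.2,0.5]], jaw=[0.1,0.1,0.1,0.1,0.1])

```text
time_s: 12.85
ee_pos: [0.5217, -0.0254, 0.0845]
ee_rot: [[-0.995, 0.104, -0.001], [0.104, 0.995, 0.001], [0.002, 0.001, -1.0]]
force: [-0.4, 0.3, 0.0]
finger_gap: 0.0187
```

```bash
python3 n.py o.png
python3 - <<'E'
from h import *
plan([.5222,-.0261,.043],vert(-6))
E
```

```text
[ 0.52170201 -0.02537894  0.0845385 ] 12.85 0.018655968816011035 [-0.4  0.3  0. ]
[[-0.995, 0.104, -0.001], [0.104, 0.995, 0.001], [0.002, 0.001, -1.0]]
cell pts 4157
-0.02 1484 x -0.0095 0.0121 y mid -0.0 w 0.026
0.009 152 x 0.0035 0.0113 y mid -0.0004 w 0.0188
0.015 126 x 0.0027 0.0114 y mid -0.0004 w 0.0193
0.02 136 x 0.0013 0.0114 y mid 0.0001 w 0.0194
0.025 113 x 0.0004 0.0116 y mid 0.0001 w 0.0197
0.03 11 x 0.0039 0.0109 y mid -0.0009 w 0.0169
tool z max [0.01414674 0.02693947 0.03123408]
block 14011 0.029765482282818095 ((0.48544228076934814, -0.023144710808992386), (0.06036173924803734, 0.11854538321495056), 84.3143539428711)
off [-0.0001 -0.0004 -0.0423] rot [-0.03  0.01 -0.02]
```

>>> carry_out(offset=[[0,-0.0006,-0.012],[0,-0.0006,-0.02],[0,-0.0006,-0.025],[0,-0.0006,-0.028]], rot=[[0,0,0],[0,0,0],[0,0,0],[0,0,0]], jaw=[0.1,0.1,0.1,0.1])

```text
time_s: 13.3
ee_pos: [0.5218, -0.0262, 0.0564]
ee_rot: [[-0.995, 0.104, -0.001], [0.104, 0.995, 0.001], [0.001, 0.001, -1.0]]
force: [-0.2, 0.7, -1.4]
finger_gap: 0.0183
```

>>> carry_out(offset=[[0,0,-0.005],[0,0,-0.009],[0,0,-0.012],[0,0,-0.0125]], rot=[[0,0,0],[0,0,0],[0,0,0],[0,0,0]], jaw=[0.1,0.1,0.1,0.1])

```text
time_s: 13.7
ee_pos: [0.5217, -0.0262, 0.0436]
ee_rot: [[-0.995, 0.104, -0.001], [0.104, 0.995, 0.001], [0.002, 0.001, -1.0]]
force: [-0.1, 0.1, -0.5]
finger_gap: 0.0188
```

>>> carry_out(offset=[[0,0,-0.0007],[0,0,-0.0014],[0,0,-0.0014]], rot=[[0,0,0],[0,0,0],[0,0,0]], jaw=[0.1,0.1,0.1])

```text
time_s: 14.0
ee_pos: [0.5221, -0.0262, 0.0434]
ee_rot: [[-0.995, 0.104, -0.001], [0.104, 0.995, 0.001], [0.001, 0.001, -1.0]]
force: [-3.6, 0.7, 7.9]
finger_gap: 0.0188
```

Bottomed out: +8 N at z = 0.0434, against the 0.043 expected for fully home. I'll release and rise.

>>> carry_out(offset=[[0,0,0.0002],[0,0,0.0002],[0,0,0.0002],[0,0,0.02],[0,0,0.06]], rot=[[0,0,0],[0,0,0],[0,0,0],[0,0,0],[0,0,0]], jaw=[0.2,0.45,0.45,0.45,0.45])

```text
time_s: 14.5
ee_pos: [0.5191, -0.0254, 0.1007]
ee_rot: [[-0.995, 0.104, -0.009], [0.104, 0.995, 0.003], [0.009, 0.002, -1.0]]
force: [0.4, -1.2, -0.7]
finger_gap: 0.0382
```

Run:
```python
from h import *
a,R=frames(); top=np.array([.602,.2463,.0702]); print(r.sense()["ee_pos"],r.sense()["finger_gap"])
print(top+.045*a,top-.017*a); plan(top+.05*a,R)
p=cam("top"); W=cloud(p); X,Y,Z=W[...,0],W[...,1],W[...,2]
m=(np.hypot(X-.521,Y+.026)<.02)&(Z>.045)&(Z<.075); w=W[m]; print(len(w),w.mean(0) if len(w) else 0)
```

```text
[ 0.5191124  -0.02543668  0.10074269] 0.03823870596874194
[0.58005914 0.25128484 0.10917   ] [0.61028877 0.24441684 0.055478  ]
off [0.0585 0.2773 0.0128] rot [ -5.1  -30.11  -6.68]
0 0
```

>>> carry_out(offset=[[0.005,0.02,0.045],[0.015,0.065,0.06],[0.025,0.11,0.06],[0.035,0.155,0.06],[0.045,0.2,0.055]], rot=[[0,0,0],[-1.3,-7.5,-1.7],[-2.6,-15,-3.3],[-3.8,-22.5,-5],[-5.1,-30.1,-6.7]], jaw=[0.45,0.45,0.45,0.45,0.45])

```text
time_s: 15.05
ee_pos: [0.5681, 0.1623, 0.1672]
ee_rot: [[-0.852, 0.219, 0.475], [0.188, 0.976, -0.113], [-0.488, -0.007, -0.873]]
force: [-0.6, -1.8, -0.9]
finger_gap: 0.0387
```

Run:
```python
from h import *
a,R=frames(); top=np.array([.602,.2463,.0702]); print(r.sense()["ee_pos"])
plan(top+.05*a,R)
```

```text
[0.56813856 0.16225801 0.16718525]
off [ 0.0095  0.0896 -0.0537] rot [ 0.21 -0.86 -0.15]
```

>>> carry_out(offset=[[0.003,0.035,-0.01],[0.007,0.07,-0.03],[0.0095,0.0896,-0.05],[0.0095,0.0896,-0.0537],[0.0095,0.0896,-0.0537]], rot=[[0.2,-0.9,-0.1],[0.2,-0.9,-0.1],[0.2,-0.9,-0.1],[0.2,-0.9,-0.1],[0.2,-0.9,-0.1]], jaw=[0.45,0.45,0.45,0.45,0.45])

```text
time_s: 15.55
ee_pos: [0.5769, 0.2516, 0.1123]
ee_rot: [[-0.846, 0.22, 0.486], [0.19, 0.975, -0.111], [-0.499, -0.002, -0.867]]
force: [0.7, -0.3, -0.3]
finger_gap: 0.0384
```

```bash
sed -i 's/"m.png",k=1.5/"m2.png",k=1.5/' m.py; python3 m.py
python3 - <<'E'
from h import *
a,R=frames(); top=np.array([.602,.2463,.0702]); print(r.sense()["ee_rot"])
plan(top-.017*a,R)
E
```

```text
[0.57690167 0.2515851  0.11229127] 15.55 0.03835409229740387
few 0
681 h med -0.0002 mean [-0.0027  0.001 ] ext [-0.0115 -0.0089] [0.0084 0.011 ] col [219. 225. 229.]
face h -0.0285 3711
off [ 0.0205 -0.0652 -0.0571] rot [ 0.03  0.02 -0.04]
[[-8.44480532e-01  2.20883483e-01  4.87917121e-01]
 [ 1.91017647e-01  9.75300093e-01 -1.10914323e-01]
 [-5.00364756e-01 -4.64206282e-04 -8.65814585e-01]]
off [ 0.0326 -0.0068 -0.058 ] rot [ 0.03  0.02 -0.04]
```

>>> carry_out(offset=[[0.0122,-0.0022,-0.0217],[0.022,-0.004,-0.039],[0.0294,-0.0054,-0.052],[0.0328,-0.0061,-0.0575],[0.0328,-0.0061,-0.0575]], rot=[[0,0,0],[0,0,0],[0,0,0],[0,0,0],[0,0,0]], jaw=[0.45,0.45,0.45,0.45,0.45])

```text
time_s: 16.1
ee_pos: [0.611, 0.244, 0.0564]
ee_rot: [[-0.844, 0.223, 0.488], [0.192, 0.975, -0.112], [-0.501, -0.0, -0.866]]
force: [-0.6, 0.3, 0.6]
finger_gap: 0.0383
```

>>> carry_out(offset=[[0,0,0],[0,0,0],[0,0,0],[0,0,0]], rot=[[0,0,0],[0,0,0],[0,0,0],[0,0,0]], jaw=[0.1,0.1,0.1,0.1], grip_force=40)

```text
time_s: 16.5
ee_pos: [0.612, 0.2447, 0.0582]
ee_rot: [[-0.843, 0.222, 0.491], [0.192, 0.975, -0.111], [-0.503, 0.001, -0.864]]
force: [-0.5, 1.8, 6.6]
finger_gap: 0.0188
```

>>> carry_out(offset=[[0,0,0],[-0.0034,0.0008,0.0061],[-0.0073,0.0017,0.013],[-0.0122,0.0028,0.0217],[-0.0171,0.0039,0.0303]], rot=[[0,0,0],[0,0,0],[0,0,0],[0,0,0],[0,0,0]], jaw=[0.1,0.1,0.1,0.1,0.1])

```text
time_s: 17.0
ee_pos: [0.5938, 0.2482, 0.0887]
ee_rot: [[-0.843, 0.222, 0.489], [0.192, 0.975, -0.112], [-0.502, -0.0, -0.865]]
force: [-0.2, -0.3, -0.7]
finger_gap: 0.0185
```

Run:
```python
from h import *
plan([.4627,-.0204,.125],vert(-6)); print(r.sense()["ee_pos"])
```

```text
off [-0.1311 -0.2686  0.0363] rot [ 4.94 29.73  6.68]
[0.59382007 0.24823925 0.08868786]
```

>>> carry_out(offset=[[-0.02,0.0044,0.035],[-0.035,-0.035,0.05],[-0.055,-0.075,0.05],[-0.075,-0.115,0.05],[-0.093,-0.155,0.045]], rot=[[0,0,0],[1.2,7.5,1.7],[2.5,15,3.3],[3.7,22.3,5],[4.9,29.7,6.7]], jaw=[0.1,0.1,0.1,0.1,0.1])

```text
time_s: 17.5
ee_pos: [0.5009, 0.0949, 0.1365]
ee_rot: [[-0.994, 0.105, 0.019], [0.105, 0.994, -0.001], [-0.019, 0.001, -1.0]]
force: [1.0, -1.0, -1.3]
finger_gap: 0.0186
```

Run:
```python
from h import *
plan([.4627,-.0204,.125],vert(-6)); print(r.sense()["ee_pos"])
```

```text
off [-0.0382 -0.1153 -0.0115] rot [0.04 1.1  0.03]
[0.50093184 0.09493978 0.13647446]
```

>>> carry_out(offset=[[-0.012,-0.035,0],[-0.024,-0.07,-0.003],[-0.035,-0.105,-0.008],[-0.0382,-0.1153,-0.0115],[-0.0382,-0.1153,-0.0115]], rot=[[0,1.1,0],[0,1.1,0],[0,1.1,0],[0,1.1,0],[0,1.1,0]], jaw=[0.1,0.1,0.1,0.1,0.1])

```text
time_s: 18.0
ee_pos: [0.4617, -0.0209, 0.1247]
ee_rot: [[-0.994, 0.107, -0.001], [0.107, 0.994, -0.0], [0.001, -0.0, -1.0]]
force: [0.2, 1.1, 0.4]
finger_gap: 0.0184
```

```bash
python3 n.py p.png
python3 - <<'E'
from h import *
plan([.4627,-.0204,.085],vert(-6))
E
```

```text
[ 0.46173856 -0.02094018  0.1247355 ] 18.0 0.018449024896204654 [0.2 1.1 0.4]
[[-0.994, 0.107, -0.001], [0.107, 0.994, -0.0], [0.001, -0.0, -1.0]]
cell pts 3932
-0.02 826 x -0.0096 0.0122 y mid -0.0 w 0.0259
0.009 135 x 0.0038 0.0114 y mid -0.0006 w 0.0182
0.015 123 x 0.0022 0.0113 y mid -0.0006 w 0.0188
0.02 118 x 0.0015 0.0111 y mid -0.0003 w 0.0197
0.025 102 x 0.0006 0.0108 y mid -0.0001 w 0.0197
0.03 81 x 0.0013 0.0108 y mid -0.0003 w 0.0195
tool z max [0.01624059 0.0302589  0.03533468]
block 5259 0.02971460685542758 ((0.4913787245750427, -0.02366231009364128), (0.060041528195142746, 0.1309976577758789), 84.33008575439453)
off [ 0.0004 -0.0004 -0.04  ] rot [-0.   -0.02  0.09]
```

View pics/p.png

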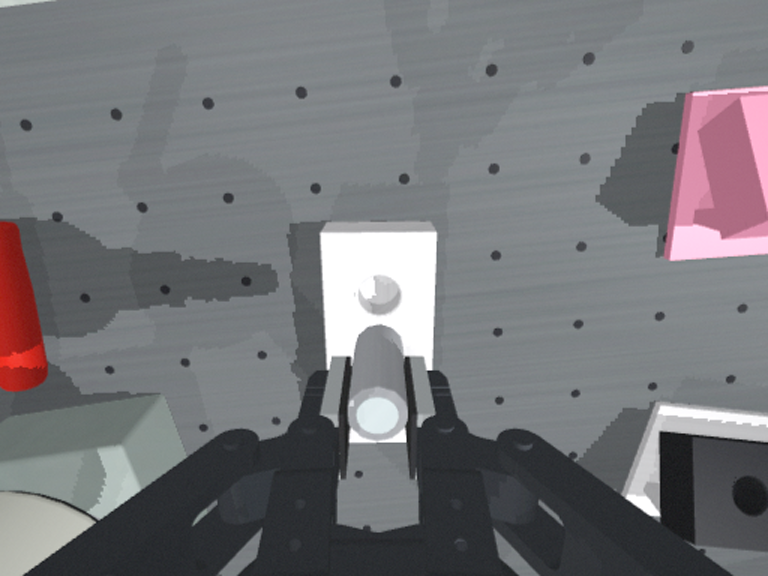

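The cell is upright in the jaws at (377,385) and pocket b is just ahead at (379,294). I'll descend.

>>> carry_out(offset=[[0.0002,-0.0003,-0.02],[0.0002,-0.0003,-0.04],[0.0002,-0.0003,-0.05],[0.0002,-0.0003,-0.056],[0.0002,-0.0003,-0.06]], rot=[[0,0,0],[0,0,0],[0,0,0],[0,0,0],[0,0,0]], jaw=[0.1,0.1,0.1,0.1,0.1])

```text
time_s: 18.55
ee_pos: [0.4628, -0.0197, 0.065]
ee_rot: [[-0.994, 0.105, -0.0], [0.105, 0.994, 0.0], [0.0, 0.0, -1.0]]
force: [-0.0, -0.7, -0.7]
finger_gap: 0.0186
```

>>> carry_out(offset=[[-0.0003,-0.0006,-0.004],[-0.0003,-0.0006,-0.009],[-0.0003,-0.0006,-0.014],[-0.0003,-0.0006,-0.0165]], rot=[[0,0,0],[0,0,0],[0,0,0],[0,0,0]], jaw=[0.1,0.1,0.1,0.1])

```text
time_s: 18.95
ee_pos: [0.4624, -0.0203, 0.0481]
ee_rot: [[-0.994, 0.105, -0.001], [0.105, 0.994, 0.0], [0.001, 0.0, -1.0]]
force: [-0.6, -0.2, -0.5]
finger_gap: 0.0181
```

>>> carry_out(offset=[[0,0,-0.0008],[0,0,-0.0016],[0,0,-0.0016]], rot=[[0,0,0],[0,0,0],[0,0,0]], jaw=[0.1,0.1,0.1])

```text
time_s: 19.25
ee_pos: [0.4625, -0.0203, 0.0469]
ee_rot: [[-0.994, 0.105, -0.001], [0.105, 0.994, 0.0], [0.001, 0.0, -1.0]]
force: [-1.8, 1.2, 3.2]
finger_gap: 0.0187
```

Bottomed out at z = 0.0469, as expected (0.047). I'll release and rise.

>>> carry_out(offset=[[0,0,0.0001],[0,0,0.0001],[0,0,0.0001],[0,0,0.02],[0,0,0.06]], rot=[[0,0,0],[0,0,0],[0,0,0],[0,0,0],[0,0,0]], jaw=[0.2,0.45,0.45,0.45,0.45])

```text
time_s: 19.75
ee_pos: [0.4597, -0.0195, 0.1046]
ee_rot: [[-0.994, 0.105, -0.008], [0.105, 0.994, 0.003], [0.008, 0.002, -1.0]]
force: [0.1, -0.3, 0.4]
finger_gap: 0.0384
```

>>> carry_out(offset=[[0,0,0.045],[0,0,0.09],[0.003,-0.02,0.13],[0.005,-0.055,0.155],[0.008,-0.09,0.165]], rot=[[0,0,0],[0,0,0],[0,0,7],[0,0,14],[0,0,21]], jaw=[0.5,0.5,0.5,0.5,0.5])

```text
time_s: 20.25
ee_pos: [0.4691, -0.111, 0.2734]
ee_rot: [[-0.964, -0.264, -0.002], [-0.264, 0.964, -0.003], [0.003, -0.003, -1.0]]
force: [0.5, 0.4, 0.7]
finger_gap: 0.0425
```

```bash
cat > q.py <<'E'
from h import *
import sys
s=r.sense(); print(np.array(s["ee_pos"]).round(4),s["time_s"],s["finger_gap"])
for n in ("wrist","top","side"):
    p=cam(n); W=cloud(p); X,Y,Z=W[...,0],W[...,1],W[...,2]; save(p,sys.argv[1]+n+".png",k=1.5)
    for c in ([.521,-.0263],[.4615,-.0206]):
        m=(np.hypot(X-c[0],Y-c[1])<.02)&(Z>.045)&(Z<.08); w=W[m]
        if len(w): print(n,"cell",len(w),"z top",np.percentile(w[:,2],[50,90]).round(4),"disc",w[w[:,2]>np.percentile(w[:,2],50)-.004].mean(0).round(4))
    m=(abs(Z-.055)<.006)&(abs(X-.58)<.1)&(abs(Y+.2)<.1);w=W[m]
    if len(w): print(n,"rest",w.min(0).round(4),w.max(0).round(4))
    m=(Z>.21)&(Z<.24)&(X>.38)&(X<.54)&(abs(Y+.1)<.15);w=W[m]
    if len(w) and len(sys.argv)>2: print(n,"handle",len(w),w.mean(0).round(4),w.min(0).round(4),w.max(0).round(4))
    m=(Z>.085)&(abs(X-.58)<.04)&(abs(Y+.21)<.03)&(Z<.152)
    if m.any(): print(n,"post",m.sum(),W[m].mean(0).round(4))
plan([.4856,-.207,.262],np.c_[[-.85,-.527,0],[-.527,.85,0],[0,0,-1]])
E
python3 q.py q 1
```

```text
[ 0.4691 -0.111   0.2734] 20.25 0.042503577723027555
wrist cell 247 z top [0.0617 0.0628] disc [ 0.5195 -0.027   0.0618]
wrist cell 270 z top [0.0618 0.0631] disc [ 0.4612 -0.0209  0.0619]
wrist rest [ 0.5277 -0.2776  0.0491] [ 0.639  -0.2467  0.0566]
wrist handle 690 [ 0.4848 -0.2037  0.2229] [ 0.4787 -0.213   0.2101] [ 0.4945 -0.197   0.2283]
wrist post 248 [ 0.5825 -0.2109  0.1504]
top cell 24 z top [0.0641 0.0693] disc [ 0.5188 -0.0254  0.0657]
top cell 23 z top [0.066  0.0707] disc [ 0.4595 -0.0192  0.0683]
top rest [ 0.5274 -0.2753  0.049 ] [ 0.637  -0.1626  0.0609]
top post 27 [ 0.5804 -0.2071  0.1441]
side cell 51 z top [0.0598 0.0636] disc [ 0.5209 -0.0254  0.0614]
side cell 52 z top [0.0596 0.0643] disc [ 0.4616 -0.0189  0.0615]
side rest [ 0.5233 -0.2741  0.0492] [ 0.6387 -0.1586  0.0608]
side handle 3 [ 0.4803 -0.2075  0.218 ] [ 0.4798 -0.2093  0.2141] [ 0.4809 -0.2057  0.2203]
side post 16 [ 0.5846 -0.2089  0.1497]
off [ 0.0175 -0.0959 -0.0084] rot [ 0.12 -0.36 17.05]
```

View pics/qwrist.png

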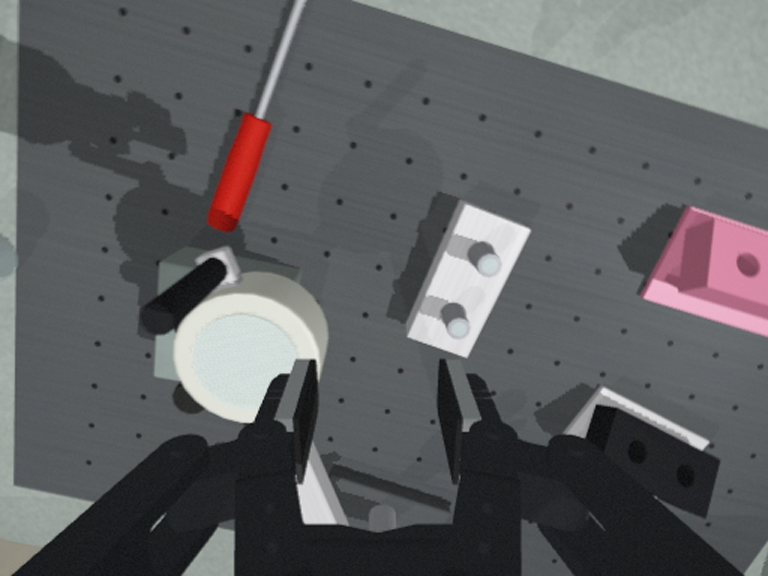

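Both cells stand upright in the pockets at (458,328) and (487,264), with tops at 62 mm, so they are fully home. The rack is empty, the head is still at the post, and the rest is unmoved. Now I'll fetch the handle.

>>> carry_out(offset=[[0.006,-0.035,0],[0.012,-0.07,-0.004],[0.0165,-0.0955,-0.01],[0.0165,-0.0955,-0.04],[0.0165,-0.0955,-0.07]], rot=[[0,0,6],[0,0,12],[0,0,17],[0,0,17],[0,0,17]], jaw=[0.6,0.6,0.6,0.6,0.6])

```text
time_s: 20.9
ee_pos: [0.4848, -0.2064, 0.1992]
ee_rot: [[-0.851, -0.525, -0.006], [-0.525, 0.851, -0.003], [0.006, 0.001, -1.0]]
force: [-1.2, 0.6, 0.5]
finger_gap: 0.0512
```

>>> carry_out(offset=[[0,0,-0.008],[0,0,-0.008],[0,0,-0.008],[0,0,-0.008],[0,0,-0.008]], rot=[[0,0,0],[0,0,0],[0,0,0],[0,0,0],[0,0,0]], jaw=[0.6,0,0,0,0], grip_force=20)

```text
time_s: 21.4
ee_pos: [0.4857, -0.2065, 0.1928]
ee_rot: [[-0.851, -0.525, -0.003], [-0.525, 0.851, -0.004], [0.005, -0.002, -1.0]]
force: [0.8, 1.1, 3.3]
finger_gap: 0.0153
```

>>> carry_out(offset=[[-0.013,0.0221,0],[-0.0246,0.045,0],[-0.0344,0.0687,0],[-0.0423,0.0931,0],[-0.0484,0.118,0]], rot=[[0,0,-4.4],[0,0,-8.7],[0,0,-13.1],[0,0,-17.4],[0,0,-21.8]], jaw=[0,0,0,0,0])

```text
time_s: 21.9
ee_pos: [0.4381, -0.0875, 0.193]
ee_rot: [[-0.986, -0.167, 0.0], [-0.167, 0.986, -0.002], [0.0, -0.002, -1.0]]
force: [12.8, 1.5, -10.6]
finger_gap: 0.0154
```

>>> carry_out(offset=[[-0.0033,0.0224,0],[-0.0054,0.0442,0],[-0.006,0.0576,0],[-0.0061,0.0633,0],[-0.0061,0.0633,0]], rot=[[0,0,-3.9],[0,0,-7.6],[0,0,-9.9],[0,0,-10.9],[0,0,-10.9]], jaw=[0,0,0,0,0])

```text
time_s: 22.4
ee_pos: [0.4322, -0.0234, 0.1929]
ee_rot: [[-1.0, 0.021, 0.001], [0.021, 1.0, -0.002], [-0.001, -0.002, -1.0]]
force: [1.8, -0.0, -6.1]
finger_gap: 0.0157
```

```bash
cat > t.py <<'E'
from h import *
s=r.sense(); print(np.array(s["ee_pos"]).round(4),s["time_s"],np.array(s["force"]).round(1))
for n in ("top","side"):
    p=cam(n); W=cloud(p); X,Y,Z=W[...,0],W[...,1],W[...,2]; save(p,"t"+n+".png",k=1.5)
    m=(abs(Z-.166)<.008)&(X>.56)&(X<.73)&(abs(Y+.02)<.06); w=W[m]
    l=cv2.fitLine(w[:,:2].astype(np.float32),2,0,.001,.001).ravel(); sl=l[1]/l[0]
    print(n,"bar",len(w),"angle",np.arctan(sl).round(4),"y at .49",(l[3]+sl*(.49-l[2])).round(4),"y at .768",(l[3]+sl*(.768-l[2])).round(4))
    m=(abs(Z-.166)<.006)&(X>.43)&(X<.55)&(abs(Y+.02)<.07); w=W[m]; print(n,"head",len(w),w.min(0).round(4),w.max(0).round(4),((w.min(0)+w.max(0))/2).round(4))
    m=(abs(Z-.03)<.005)&(X>.41)&(X<.57)&(abs(Y+.02)<.05); w=W[m]; print(n,"block",len(w),w.min(0).round(4),w.max(0).round(4))
    m=(abs(Z-.055)<.006)&(abs(X-.58)<.1)&(abs(Y+.2)<.1);w=W[m]; print(n,"rest",w.min(0).round(4),w.max(0).round(4))
E
python3 t.py
```

```text
[ 0.4322 -0.0234  0.1929] 22.4 [ 1.8 -0.  -6.1]
top bar 279 angle 0.0079 y at .49 -0.0237 y at .768 -0.0215
top head 181 [ 0.4666 -0.0648  0.1601] [0.5473 0.0133 0.1716] [ 0.5069 -0.0257  0.1658]
top block 26 [ 0.5368 -0.0566  0.025 ] [0.5568 0.0008 0.0344]
top rest [ 0.5241 -0.275   0.049 ] [ 0.6376 -0.1628  0.061 ]
side bar 416 angle -0.0011 y at .49 -0.0213 y at .768 -0.0217
side head 648 [ 0.4302 -0.0694  0.16  ] [0.5498 0.0242 0.1716] [ 0.49   -0.0226  0.1658]
side block 581 [ 0.4241 -0.0622  0.0251] [0.5587 0.0133 0.035 ]
side rest [ 0.524  -0.2773  0.0495] [ 0.6381 -0.1614  0.061 ]
```

The head centre lies at y ≈ -0.0225 and the block centre at -0.0224 to -0.0237, so they agree within about 1 mm. I'll let go and rise.

>>> carry_out(offset=[[0,0,0],[0,0,0],[0,0,0],[0,0,0.03],[0,0,0.07]], rot=[[0,0,0],[0,0,0],[0,0,0],[0,0,0],[0,0,0]], jaw=[0.1,0.5,0.5,0.5,0.5])

```text
time_s: 23.0
ee_pos: [0.4308, -0.0241, 0.2623]
ee_rot: [[-1.0, 0.022, -0.004], [0.022, 1.0, -0.001], [0.004, -0.001, -1.0]]
force: [1.0, 0.2, 0.5]
finger_gap: 0.0427
```

>>> carry_out(offset=[[-0.01,0.01,0.03],[-0.035,0.045,0.05],[-0.06,0.08,0.06],[-0.085,0.115,0.06],[-0.085,0.115,0.06]], rot=[[0,0,0],[0,0,0],[0,0,0],[0,0,0],[0,0,0]], jaw=[0.5,0.5,0.5,0.5,0.5])

```text
time_s: 23.5
ee_pos: [0.3442, 0.0935, 0.3238]
ee_rot: [[-1.0, 0.017, -0.001], [0.017, 1.0, -0.0], [0.001, -0.0, -1.0]]
force: [1.0, 0.0, -0.1]
finger_gap: 0.0427
```

```bash
python3 t.py
python3 - <<'E'
from h import *
for n in ("top","side"):
    p=cam(n); W=cloud(p)
    for q in ["multimeter","powermeter","screwdriver","jar"]:
        for d in r.trace(q,p)[:1]:
            m=d["pixels"]&(p["range_z"]>0); print(n,q,round(d["conf"],2),np.median(W[m],0).round(3))
E
```

```text
[0.3442 0.0935 0.3238] 23.5 [ 1.   0.  -0.1]
top bar 278 angle 0.0034 y at .49 -0.0232 y at .768 -0.0222
top head 444 [ 0.4481 -0.0652  0.1601] [0.5476 0.0202 0.172 ] [ 0.4978 -0.0225  0.166 ]
top block 80 [ 0.4226 -0.0565  0.0251] [0.5567 0.0103 0.0349]
top rest [ 0.5245 -0.2751  0.049 ] [ 0.6378 -0.1623  0.0609]
side bar 420 angle 0.0053 y at .49 -0.0225 y at .768 -0.021
side head 660 [ 0.4314 -0.0689  0.1601] [0.5496 0.0209 0.1715] [ 0.4905 -0.024   0.1658]
side block 573 [ 0.425  -0.0613  0.025 ] [0.5583 0.0141 0.035 ]
side rest [ 0.5235 -0.28    0.049 ] [ 0.6382 -0.1608  0.061 ]
top multimeter 0.94 [0.447 0.465 0.039]
top powermeter 0.93 [ 0.358 -0.471  0.03 ]
top screwdriver 0.6 [ 0.45  -0.235  0.022]
top jar 0.61 [ 0.58  -0.444  0.066]
side screwdriver 0.71 [ 0.463 -0.232  0.019]
side jar 0.6 [ 0.582 -0.436  0.047]
```

View pics/ttop.png

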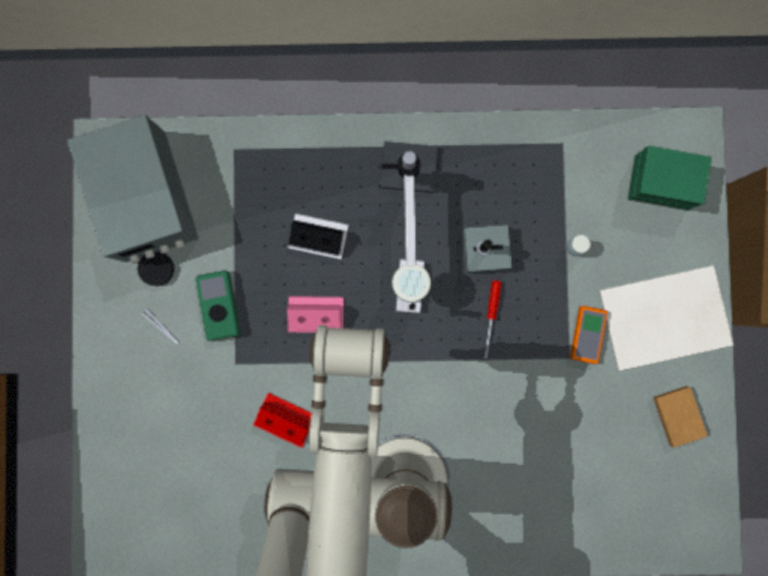

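The top view shows the head at (411,282) centred over the block. The rest is in its place at (488,247), the rack is empty, the bystanders are unmoved, and the arm is clear. I'll hand in.

```bash
python3 -c "
from bench import r
print(r.job_done(), r.sense()['time_s'])"
```

```text
the job is handed in; nothing more can be done
the job is handed in; nothing more can be done
```

The job is done and handed in at about 24 s of robot time, with no verdict reported.

- **Boom aside:** I swung the head until it touched the post and held it there for over 0.5 s. The push was about 7 N at the handle, which I estimate as about 9 N at the post. The rest's position agreed before and after to within about 1 mm in the top view. The side view scattered by up to about 3 mm as the head and arm hid parts of it.
- **Cells:** With the boom still aside, I moved both cells from the black rack into the pockets. Each touched bottom at the height expected, and both tops measured 62 mm in the wrist view, which is fully home. The top camera read 64 to 68 mm, but from only about 24 coarse pixels per cell.
- **Boom back:** After I let go, the head centre was at y ≈ -0.0225 to -0.024, against -0.0231 to -0.0236 for the block. That is about 1 mm agreement, within camera error.
- **Bystanders:** The two meters, screwdriver and jar all read within 3 mm of where they started in the top view. In the last side view neither meter was detected, and the screwdriver and jar medians differed from other views by about 1 cm or more, which I put down to partial masks.
- **Arm:** It ended clear of everything.

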